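# Tuck the frying pan under the spice shelf

## Robot

A 6-joint arm with a two-finger parallel gripper is mounted at the origin on the work surface. World frame = base frame: x ahead of the robot, y to its left, z up, the work surface at z = 0. Lengths are in m, angles in degrees, forces in N, time in s.
With the tool pointing down it reaches from about 0.4 to 0.825 m from the base axis. Payload 7 kg.
Tool frame: the origin (TCP) lies at the centre of the arm's flange, where the gripper is bolted on; the fingertips stand 178 mm ahead of it and the grasp point (between the pads) lies 159 mm ahead of it (tip_reach is the distance from the TCP to the fingertips, in m); z points along the fingers, y is the line along which they close (so a half turn about z gives the same grasp; the last joint's range is limited). The gripper opens to 88 mm and grips with 3 to 60 N. Pads are 19 mm wide; open, the fingers measure 130 mm over their backs; the gripper's body (78 mm by 193 mm) begins 47 mm behind the grasp point.
Start: joints at [-56.603, 20.546, 0.682, 0, -70.136, -16.507], TCP at [0.196, -0.646, 0.405] pointing down, gripper open.
Joint ranges: [-176.03, 176.03], [-82.01, 121.73], [-58.28, 71.71], [-173.87, 95.51], [-174.79, -0.11], [-173.66, 173.66]. Speed limits (degrees/s): [136.94, 136.94, 172.46, 180, 180, 180].

## Interface

Orientations are given as [roll, pitch, yaw] about the fixed x, y, z axes, in that order (R = Rz(yaw) Ry(pitch) Rx(roll)).
In Python, from plant import * gives the robot as it stands.
- The arm moves only by the shell command python3 -m handwheel 'ROWS'. ROWS is JSON, a list of rows, each a list of 7 numbers: the opening, from -1 (shut) to 1 (fully open), then the shift along the tool's x, y, z as a fraction of full scale, then the turn, a rotation vector about the tool's x, y, z as a fraction of full scale. A call has 1 to 5 rows; each row shifts and turns the commanded pose from where the row before left it, along the tool's axes as they then stand; what a row does not reach is not made up. Full scale, the value 1, is 0.025 m for a shift and 6 degrees for a turn. A row lasts 1/8 s, in which the tool goes at most 62.5 mm and 10.7 degrees, less where a joint would pass 70% of its speed; a pose out of reach is approached as far as the arm can. A call with a number of a shift or a turn outside -1 to 1 is refused whole. A call with a gripper value outside its range is refused whole. The fingers move at their own pace and stop on an object; the grip force is fixed at half the most. Time passes only in rows, so rows that do not move let the fingers close. It gives the time, the measured TCP pose, the force, the opening and the grip force at its end, in the units of the state.
- get_obs(): the state, without advancing time (a new reading comes with each control period).
- snapshot(name): name is "scene" or "top" or "wrist"; returns a dict with "color" (420x560x3 uint8, red, green, blue), "fx", "fy", "cx", "cy" (pixels), "k1" (the pictures are not rectified: a ray, as slopes to the right and down, at radius r is drawn at 1 + k1 r^2 times it, then the intrinsics apply), "R" (3x3) and "t" (3): a world point X has camera coordinates R X + t; the wrist camera has in their place "tool_from_camera" (4x4, takes a point from camera to tool coordinates, whose origin is the TCP and whose axes are the flange's). Camera axes: x right, y down, z forward; pixel columns grow to the right and rows downward; lengths in m; the calibration is good to about 2 mm. A picture is of the moment at which its call begins: read the wrist's pose just before it. There is no depth.
- close_job(): hands the job in; it is judged then, once.
The state is a dict: "clock": time; "joint_pos": joint angles; "qvel": joint speeds; "tau": joint torques, N m; "tool_pos": TCP position; "orientation": TCP orientation; "force": force on the tool from outside, world axes, zero at the start; "moment": the same for the moment, N m; "opening": finger opening in m; "gripper_force": force on a finger pad.
Only numpy, scipy, OpenCV 4.12 (cv2) and the standard library are available. Lean on these libraries where they do the work, as an engineer would, in place of code of your own. Each camera call takes 0.05 s, during which the arm holds its last target. There are 200 camera calls.

## Task

Put the small shallow frying pan away: slide it from the front under the low spice shelf until the whole round of the pan is under the board and only its handle sticks out, pointing straight out of the shelf's front. Leave it standing flat on the counter, and leave the deeper saucepan where it is.

Things in the scene. Friction and masses are not known exactly. Their poses are not given: they have to be found in the camera images.
- pan: Shallow steel frying pan, flared sides: 128 mm across the rim, 96 at the base, 38 high, about 350 g, loose, flat on the counter. Straight black handle 18 mm wide, 14 thick, along the pan's -x axis: from the rim (60 mm from the origin, mid-height 32 mm) out and slightly up to its end (200 mm out, mid-height 56 mm). Origin: centre of its underside; z up.
- pan_grip (a point): Where to hold the frying pan: the middle of its handle, 160 mm from the pan's origin along its -x axis, 49 mm above the counter. Axes as the pan's (x along the handle towards the bowl, y across the handle).
- saucepan: Deeper steel saucepan, to be left alone: straight sides, 120 mm across, 75 high (too tall for the shelf), loose. Black handle 18 mm wide along its -x axis, 60 to 190 mm from the origin, 50 to 72 mm above the counter. Origin: centre of its underside. It stands beside the frying pan, on either side of it.
- shelf: Low spice shelf, fixed: wooden board 200 mm deep (x), 210 wide (y), underside 60 and top 76 mm above the counter, on four 12 mm posts at x +-91, y +-92 mm. Origin: on the counter below the board's centre. Its front edge, x = -100 mm, faces its -x, towards the pans; the pan goes in along the shelf's +x, both x axes alike. Loose jars and a mill to 100 mm tall stand on the board's back half.

How it is judged:
By the outcome, as a careful person would: the job done as asked, in the order asked, and still so for the second after the job is handed in, with the robot touching nothing.
It also fails if it takes over 42 s, if anything falls off the work surface, if the arm or the gripper's body presses on something with over 40 N, if the wrist force passes 120 N, or if a joint passes its speed limit or range.

## Working session

There is one attempt and no reset: what is moved stays moved. The work goes in short steps, Python scripts to look and compute and a shell command to move; the robot and the scene stay as the last step left them, time stands still between calls to the robot, and variables do not carry over. Pictures are saved under pics/ and viewed, at most 10 in all, crops included, and the job is handed in when it is done.

```bash
mkdir -p pics; ls; python3 - <<'E'
from plant import *
import cv2,numpy as np
o=get_obs();print({k:o[k] for k in('clock','tool_pos','orientation','opening','force')})
a=snapshot("scene");b=snapshot("top")
cv2.imwrite('pics/a.png',a['color'][:,:,::-1]);cv2.imwrite('pics/b.png',b['color'][:,:,::-1])
import pickle;pickle.dump((a,b),open('ab.pkl','wb'))
for s in(a,b):print({k:np.round(s[k],3).tolist() for k in s if k!='color'}, (-s['R'].T@s['t']))
E
```

```text
pics
{'clock': 0.0, 'tool_pos': array([ 0.19608879, -0.64569867,  0.40372994]), 'orientation': array([ 1.79907338e+02, -5.82621130e-03, -1.63115423e+02]), 'opening': 0.0875354205322329, 'force': array([-1.43533631,  0.04553719, -0.15622377])}
{'fx': 421.769, 'fy': 421.769, 'cx': 278.067, 'cy': 211.456, 'k1': -0.018, 'R': [[0.161, 0.987, -0.013], [0.809, -0.139, -0.571], [-0.565, 0.081, -0.821]], 't': [-0.095, -0.394, 1.443]} [ 1.14932294 -0.07806567  0.95834102]
{'fx': 465.811, 'fy': 465.811, 'cx': 284.148, 'cy': 212.736, 'k1': -0.15, 'R': [[-0.017, -1.0, -0.016], [-0.998, 0.018, -0.067], [0.068, 0.015, -0.998]], 't': [0.035, 0.53, 1.188]} [0.44869876 0.00826822 1.22140896]
```

View pics/b.png

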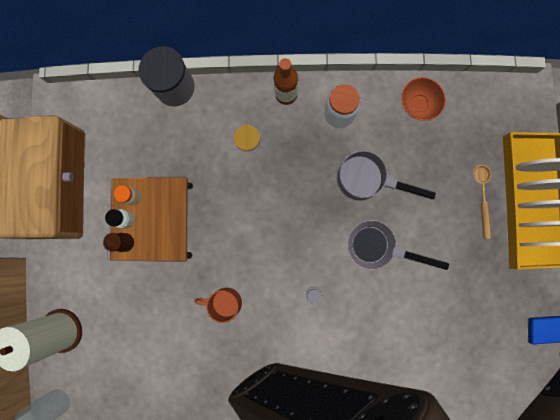

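View pics/a.png

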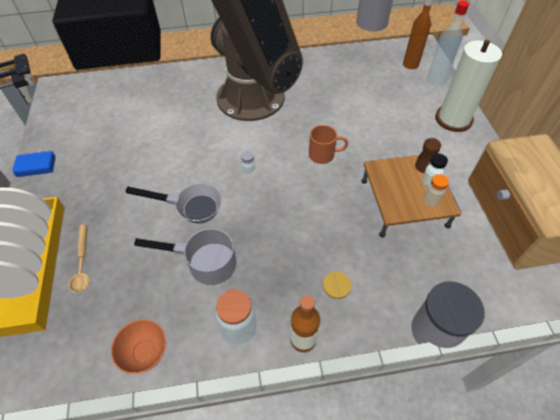

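The frying pan is the flared one: top view about (372,244), handle to (448,266). The saucepan is at (362,175). The shelf board spans (111–187, 177–262), with its front facing right (world −y).

```bash
cat > h.py <<'E'
import numpy as np,cv2
def ray(s,uv):
    K=np.array([[s['fx'],0,s['cx']],[0,s['fy'],s['cy']],[0,0,1.]])
    p=cv2.undistortPoints(np.array(uv,float).reshape(-1,1,2),K,np.array([s['k1'],0,0,0.]))[:,0]
    return np.c_[p,np.ones(len(p))]@s['R'], -s['R'].T@s['t']
def onplane(s,uv,z):
    d,c=ray(s,uv); return c+d*((np.asarray(z)-c[2])/d[:,2])[:,None]
def blobs(m,amin):
    n,l,st,ce=cv2.connectedComponentsWithStats(m.astype(np.uint8))
    return [(l==i,st[i].tolist()) for i in range(1,n) if st[i,4]>=amin]
def ends(m):  # end mid-points of elongated blob
    v,u=np.nonzero(m);P=np.c_[u,v].astype(float);c=P.mean(0)
    d=np.linalg.svd(P-c,full_matrices=False)[2][0];t=(P-c)@d
    return c+d*(t.min()-.5),c+d*(t.max()+.5)
E
python3 - <<'E'
from h import *;import pickle
a,b=pickle.load(open('ab.pkl','rb'))
for nm,s,roi in(('scene',a,(120,180,180,270)),('top',b,(385,170,460,280))):
    g=s['color'].max(2);m=np.zeros(g.shape,bool);x0,y0,x1,y1=roi
    m[y0:y1,x0:x1]=g[y0:y1,x0:x1]<50
    for q,st in blobs(m,60):
        e=ends(q);print(nm,'handle',st,np.round(e,1).tolist(),'z56',onplane(s,e,.056).round(4).tolist(),'z49',onplane(s,e,.049).round(4).tolist())
# board
h=cv2.cvtColor(b['color'],cv2.COLOR_RGB2HSV)
m=(h[...,0]<20)&(h[...,1]>110)&(h[...,2]>60);w=np.zeros_like(m);w[165:275,100:200]=m[165:275,100:200]
q,st=max(blobs(w,500),key=lambda k:k[1][4]);print('board',st)
c=cv2.convexHull(cv2.findContours(q.astype(np.uint8),0,2)[0][0]);
p=cv2.approxPolyDP(c,4,True)[:,0];print(p.tolist(),onplane(b,p,.076).round(4).tolist())
v,u=np.nonzero(q)
# front edge per row (max u), side edges per column
R=np.arange(st[1]+8,st[1]+st[3]-8);F=np.array([[np.nonzero(q[r])[0].max()+.5,r] for r in R])
C=np.arange(140,180);T=np.array([[k,np.nonzero(q[:,k])[0].min()-.5] for k in C]);B=np.array([[k,np.nonzero(q[:,k])[0].max()+.5] for k in C])
for n,E in(('front',F),('top',T),('bot',B)):
    P=onplane(b,E,.076)[:,:2].astype(np.float32);print(n,cv2.fitLine(P,cv2.DIST_HUBER,0,.01,.01).ravel().round(4).tolist())
# pan rim, grey-blue vs counter
cv2.imwrite('pics/c.png',cv2.resize(b['color'][140:280,330:460,::-1],None,fx=4,fy=4,interpolation=cv2.INTER_CUBIC))
E
```

```text
scene handle [126, 187, 40, 14, 213] [[125.9, 189.2], [166.0, 197.6]] z56 [[0.3848, -0.386, 0.056], [0.4325, -0.2775, 0.056]] z49 [[0.3788, -0.3884, 0.049], [0.4269, -0.2791, 0.049]]
scene handle [135, 239, 39, 12, 231] [[134.6, 241.5], [173.1, 247.4]] z56 [[0.5576, -0.357, 0.056], [0.5908, -0.2616, 0.056]] z49 [[0.553, -0.3592, 0.049], [0.5865, -0.2631, 0.049]]
top handle [396, 182, 39, 17, 268] [[395.9, 184.5], [434.8, 196.0]] z56 [[0.5943, -0.2591, 0.056], [0.5634, -0.3586, 0.056]] z49 [[0.5952, -0.2607, 0.049], [0.5641, -0.3608, 0.049]]
top handle [405, 251, 44, 19, 286] [[404.3, 253.7], [448.3, 266.7]] z56 [[0.419, -0.2747, 0.056], [0.3835, -0.3876, 0.056]] z49 [[0.4188, -0.2764, 0.049], [0.3831, -0.39, 0.049]]
board [104, 177, 84, 84, 5549]
[[185, 177], [186, 259], [110, 259], [104, 239], [112, 178]] [[0.6205, 0.2718, 0.076], [0.4158, 0.27, 0.076], [0.4172, 0.4661, 0.076], [0.4678, 0.4821, 0.076], [0.6229, 0.4623, 0.076]]
front [1.0, -0.0034000000450760126, 0.508400022983551, 0.26820001006126404]
top [0.025499999523162842, 0.9997000098228455, 0.6208000183105469, 0.33480000495910645]
bot [0.007799999788403511, 1.0, 0.41269999742507935, 0.33709999918937683]
```

View pics/c.png

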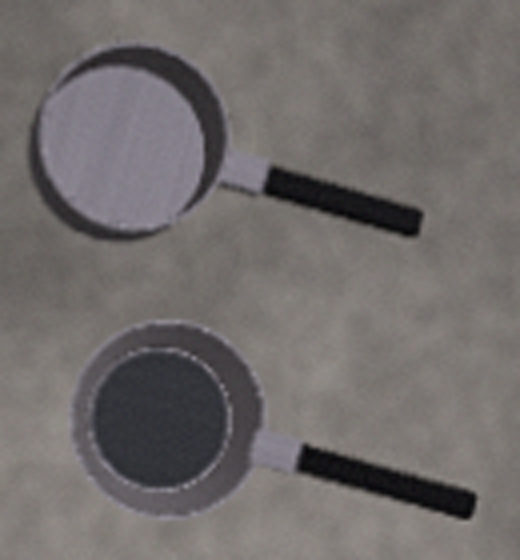

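The crop shows the frying pan's rim at crop pixels (70–266, 320–518), so its centre in the top view is about (372,244.8). The flared wall and dark base confirm which pan it is.

```bash
cat >> h.py <<'E'
from scipy.spatial.transform import Rotation as Ro
def delta(o,pos,yaw):
    A=Ro.from_euler('xyz',o['orientation'],degrees=True);T=Ro.from_euler('xyz',[180,0,yaw],degrees=True)
    rv=np.degrees((A.inv()*T).as_rotvec())
    dp=np.array(pos)-o['tool_pos']
    return 'shift before-turn axes',(A.inv().apply(dp)/.025).round(2).tolist(),'after-turn axes',(T.inv().apply(dp)/.025).round(2).tolist(),'turn',(rv/6).round(2).tolist()
E
python3 - <<'E'
from h import *;import pickle;from plant import *
a,b=pickle.load(open('ab.pkl','rb'))
c=onplane(b,[[372,244.8]],.038)[0];c2=onplane(a,[[199,199.5]],.036)[0]
t=onplane(b,[[448.3,266.7]],.060)[0];t2=onplane(a,[[125.9,189.2]],.058)[0]
i=onplane(b,[[404.3,253.7]],.045)[0]
print(c,c2,t,t2,i,np.linalg.norm((c-t)[:2]))
for p,q in((c,t),(i,t)):print(np.degrees(np.arctan2(p[1]-q[1],p[0]-q[0])))
d=(c-t)[:2];d/=np.linalg.norm(d);yaw=np.degrees(np.arctan2(d[1],d[0]))
e=((c[:2]-.2*d)+t[:2])/2;g=e+.04*d;print('grip',g,yaw,'sauce',onplane(b,[[362,175]],.075))
print(delta(get_obs(),[*g,.27],yaw-180))
E
```

```text
[ 0.44311656 -0.19652042  0.038     ] [ 0.43841552 -0.19276078  0.036     ] [ 0.383643   -0.38617295  0.06      ] [ 0.38629939 -0.38518945  0.058     ] [ 0.41882191 -0.27744921  0.045     ] 0.19875911192751133
72.58898037884343
72.0703700789316
grip [ 0.39542632 -0.34859765] 72.58898037884342 sauce [[ 0.61690394 -0.17025757  0.075     ]]
('shift before-turn axes', [-11.08, 9.05, 5.36], 'after-turn axes', [-13.73, -4.05, 5.35], 'turn', [0.01, 0.01, -9.28])
```

```bash
H="python3 -m handwheel"
python3 -m handwheel '[[1,0,0,0,0,0,-1],[1,0,0,0,0,0,-1],[1,0,0,0,0,0,-1],[1,0,0,0,0,0,-1],[1,0,0,0,0,0,-1]]' >/dev/null
python3 -m handwheel '[[1,0,0,0,0,0,-1],[1,0,0,0,0,0,-1],[1,0,0,0,0,0,-1],[1,0,0,0,0,0,-1],[1,0,0,0,0,0,-0.28]]' >/dev/null
python3 -m handwheel '[[1,-0.98,-0.29,0,0,0,0],[1,-0.98,-0.29,0,0,0,0],[1,-0.98,-0.29,0,0,0,0],[1,-0.98,-0.29,0,0,0,0],[1,-0.98,-0.29,0,0,0,0]]' >/dev/null
python3 -m handwheel '[[1,-0.98,-0.29,0,0,0,0],[1,-0.98,-0.29,0,0,0,0],[1,-0.98,-0.29,0,0,0,0],[1,-0.98,-0.29,0.5,0,0,0],[1,-0.98,-0.29,0.7,0,0,0]]' >/dev/null
python3 -m handwheel '[[1,-0.98,-0.29,1,0,0,0],[1,-0.98,-0.29,1,0,0,0],[1,-0.98,-0.29,1,0,0,0],[1,-0.98,-0.29,1,0,0,0],[1,0,0,0.1,0,0,0]]'
python3 - <<'E'
from h import *;from plant import *
o=get_obs();print(o['clock'],o['tool_pos'],o['orientation'])
print(delta(o,[.3954,-.3486,.208],-107.4))
s=snapshot("wrist");M=s['tool_from_camera'];print(M.round(3).tolist())
A=np.eye(4);A[:3,:3]=Ro.from_euler('xyz',o['orientation'],degrees=True).as_matrix();A[:3,3]=o['tool_pos']
W=np.linalg.inv(A@M);s['R']=W[:3,:3];s['t']=W[:3,3]
import pickle;pickle.dump(s,open('w.pkl','wb'));cv2.imwrite('pics/w.png',s['color'][:,:,::-1])
E
```

```text
clock: 3.22
tool_pos: [0.3957, -0.3478, 0.2705]
orientation: [179.8, 0.0, -107.4]
force: [-0.1, -0.1, 0.8]
opening: 0.0875
gripper_force: 0.0
3.225 [ 0.39574643 -0.34778228  0.27054062] [ 1.79815302e+02  2.60102759e-02 -1.07400832e+02]
('shift before-turn axes', [0.04, -0.0, 2.5], 'after-turn axes', [0.04, 0.0, 2.5], 'turn', [0.03, 0.0, -0.0])
[[-0.0, -0.964, -0.267, 0.073], [1.0, -0.0, -0.0, -0.0], [0.0, -0.267, 0.964, 0.02], [0.0, 0.0, 0.0, 1.0]]
```

View pics/w.png

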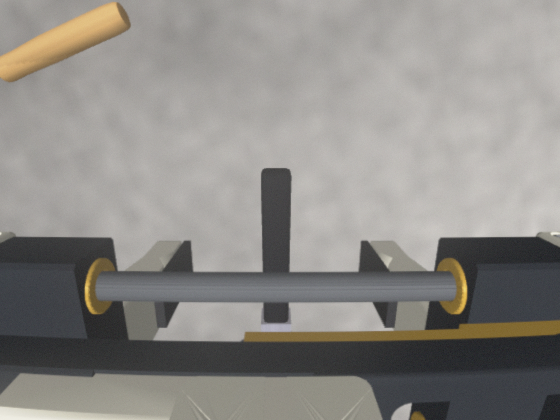

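The wrist view shows the handle upright at u≈276, centred between the fingers (about 190–362), so I descend and close.

```bash
python3 -m handwheel '[[1,0.04,0,0.7,0,0,0],[1,0,0,0.7,0,0,0],[1,0,0,0.7,0,0,0],[1,0,0,0.4,0,0,0],[1,0,0,0,0,0,0]]'
python3 -m handwheel '[[-1,0,0,0,0,0,0],[-1,0,0,0,0,0,0],[-1,0,0,0,0,0,0],[-1,0,0,0,0,0,0],[-1,0,0,0,0,0,0]]'
python3 -m handwheel '[[-1,0,0,0,0,0,0],[-1,0,0,0,0,0,0],[-1,0,0,0,0,0,0],[-1,0,0,0,0,0,0],[-1,0,0,0,0,0,0]]'
python3 - <<'E'
from h import *;from plant import *
o=get_obs()
print(delta(o,[.415,-.16,.208],-98),delta(o,[.515,.19,.208],-90.6))
E
```

```text
clock: 3.9
tool_pos: [0.3952, -0.3504, 0.2096]
orientation: [180.0, -0.0, -107.5]
force: [0.9, -0.3, 0.3]
opening: 0.0879
gripper_force: 0.0
clock: 4.53
tool_pos: [0.3954, -0.3499, 0.2097]
orientation: [-180.0, -0.0, -107.4]
force: [0.4, 0.4, -0.3]
opening: 0.0433
gripper_force: 0.0
clock: 5.15
tool_pos: [0.3953, -0.3499, 0.2096]
orientation: [180.0, 0.0, -107.4]
force: [-0.8, -0.1, -0.4]
opening: 0.0179
gripper_force: 30.0
('shift before-turn axes', [-7.48, 1.52, 0.07], 'after-turn axes', [-7.63, 0.28, 0.06], 'turn', [0.0, 0.0, -1.57]) ('shift before-turn axes', [-22.04, 1.9, 0.07], 'after-turn axes', [-21.65, -4.56, 0.06], 'turn', [0.0, 0.0, -2.8])
```

```bash
python3 -m handwheel '[[-1,-0.2,0,0,0,0,-0.28],[-1,-0.5,0,0,0,0,-0.28],[-1,-0.6,0,0,0,0,-0.28],[-1,-0.6,0,0,0,0,-0.28],[-1,-0.6,0,0,0,0,-0.28]]'
python3 -m handwheel '[[-1,-0.6,0,0,0,0,-0.28],[-1,-0.6,0,0,0,0,-0.28],[-1,-0.6,0,0,0,0,-0.28],[-1,-0.6,0,0,0,0,-0.28],[-1,-0.6,0,0,0,0,-0.28]]'
python3 -m handwheel '[[-1,-0.6,0,0,0,0,0],[-1,-0.6,0,0,0,0,0],[-1,-0.6,0,0,0,0,0],[-1,-0.4,0,0,0,0,0],[-1,0,0,0,0,0,0]]'
python3 - <<'E'
from h import *;from plant import *
o=get_obs();s=snapshot("top");cv2.imwrite('pics/d.png',s['color'][:,:,::-1])
print(delta(o,[.515,0,.2096],-90.6),delta(o,[.515,.19,.2096],-90.6))
E
```

```text
clock: 5.78
tool_pos: [0.4101, -0.288, 0.2097]
orientation: [-180.0, 0.0, -98.9]
force: [0.0, -1.7, -1.0]
opening: 0.0179
gripper_force: 30.0
clock: 6.4
tool_pos: [0.4173, -0.2137, 0.2097]
orientation: [180.0, -0.0, -90.5]
force: [0.8, -1.9, -0.9]
opening: 0.0176
gripper_force: 30.0
clock: 7.02
tool_pos: [0.4179, -0.1588, 0.2096]
orientation: [180.0, 0.0, -90.6]
force: [-0.8, 1.5, -0.5]
opening: 0.0178
gripper_force: 30.0
('shift before-turn axes', [-6.39, -3.82, 0.0], 'after-turn axes', [-6.39, -3.82, 0.0], 'turn', [0.0, 0.0, 0.0]) ('shift before-turn axes', [-13.99, -3.74, 0.01], 'after-turn axes', [-13.99, -3.74, 0.0], 'turn', [0.0, 0.0, 0.0])
```

View pics/d.png

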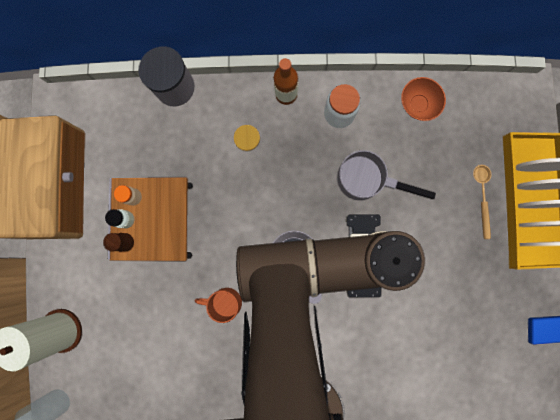

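The pan follows: its rim is visible at about (293,240), and the saucepan at (362,175) is untouched. The wrist link reaches toward the shelf, so I'll check its height once lined up.

```bash
python3 -m handwheel '[[-1,-0.5,-0.1,0,0,0,0],[-1,-0.6,-0.3,0,0,0,0],[-1,-0.6,-0.4,0,0,0,0],[-1,-0.6,-0.4,0,0,0,0],[-1,-0.6,-0.4,0,0,0,0]]' >/dev/null
python3 -m handwheel '[[-1,-0.6,-0.5,0,0,0,0],[-1,-0.6,-0.5,0,0,0,0],[-1,-0.6,-0.5,0,0,0,0],[-1,-0.6,-0.5,0,0,0,0],[-1,-0.6,-0.2,0,0,0,0]]' 
python3 -m handwheel '[[-1,-0.4,0,0,0,0,0],[-1,0,0,0,0,0,0]]'
python3 - <<'E'
from h import *;from plant import *
o=get_obs();s=snapshot("scene");cv2.imwrite('pics/e.png',s['color'][:,:,::-1])
import pickle;pickle.dump(s,open('e.pkl','wb'))
print(delta(o,[.515,.19,.2096],-90.6),o['joint_pos'])
E
```

```text
clock: 8.32
tool_pos: [0.5156, -0.0121, 0.2096]
orientation: [-180.0, 0.0, -90.7]
force: [-1.3, -4.5, 0.8]
opening: 0.0177
gripper_force: 30.0
clock: 8.57
tool_pos: [0.5147, -0.0023, 0.2097]
orientation: [-180.0, 0.0, -90.6]
force: [0.2, 0.5, -1.3]
opening: 0.0174
gripper_force: 30.0
('shift before-turn axes', [-7.69, 0.07, 0.01], 'after-turn axes', [-7.69, 0.07, 0.0], 'turn', [-0.01, 0.01, 0.0]) [ 21.61312943  18.07839292 -33.06334186  -0.04163816 -38.79847123
 -22.17973711]
```

View pics/e.png

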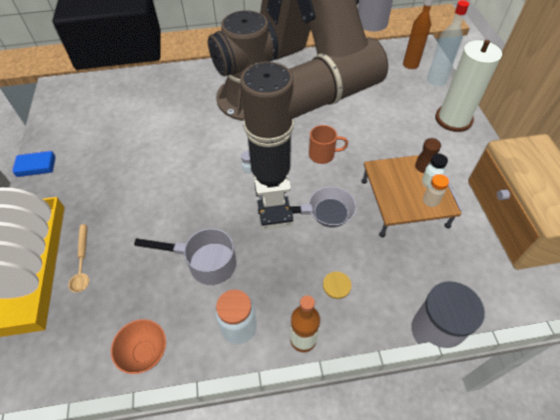

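The arm's horizontal link is well above the jars. The pan is at about (332,208), in front of the shelf, whose front edge runs (365,163)–(384,223). Next I check the alignment in this view.

```bash
python3 - <<'E'
from h import *;import pickle
s=pickle.load(open('e.pkl','rb'))
h=cv2.cvtColor(s['color'],cv2.COLOR_RGB2HSV)
m=(h[...,0]<22)&(h[...,1]>100)&(h[...,2]>60);w=np.zeros_like(m);w[145:235,358:465]=m[145:235,358:465]
q=max(blobs(w,500),key=lambda k:k[1][4])[0]
c=cv2.convexHull(cv2.findContours(q.astype(np.uint8),0,2)[0][0]);p=cv2.approxPolyDP(c,4,True)[:,0]
print(p.tolist(),onplane(s,p,.076).round(4)[:,:2].tolist())
print('pan',onplane(s,[[332,207.5]],.038).round(4))
cv2.imwrite('pics/f.png',cv2.resize(s['color'][140:250,290:470,::-1],None,fx=4,fy=4,interpolation=cv2.INTER_CUBIC))
E
```

```text
[[439, 145], [460, 213], [385, 225], [364, 163]] [[0.3915, 0.4991], [0.6245, 0.463], [0.6272, 0.2649], [0.4209, 0.2697]]
pan [[0.5272 0.1573 0.038 ]]
```

View pics/f.png

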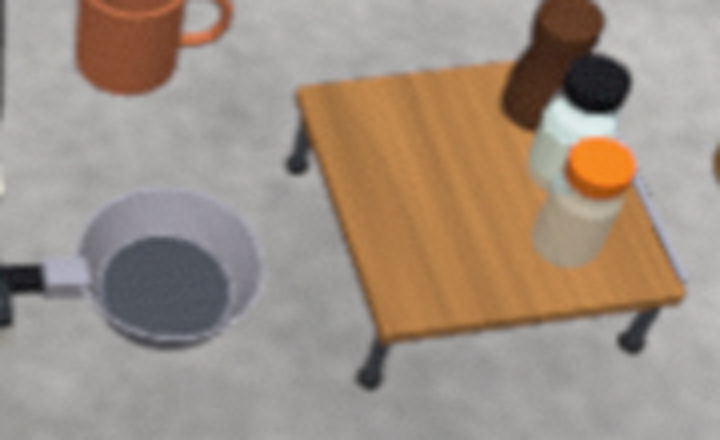

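The rim ellipse is centred near (332,206), within 5 mm of the shelf's midline, and the post gap allows 22 mm each side. Sliding in now.

```bash
python3 -m handwheel '[[-1,-0.4,0,0,0,0,0],[-1,-0.5,0,0,0,0,0],[-1,-0.5,0,0,0,0,0],[-1,-0.5,0,0,0,0,0],[-1,-0.5,0,0,0,0,0]]' 
python3 -m handwheel '[[-1,-0.5,0,0,0,0,0],[-1,-0.5,0,0,0,0,0],[-1,-0.5,0,0,0,0,0],[-1,-0.5,0,0,0,0,0],[-1,-0.5,0,0,0,0,0]]' 
python3 -m handwheel '[[-1,-0.5,0,0,0,0,0],[-1,-0.5,0,0,0,0,0],[-1,-0.5,0,0,0,0,0],[-1,-0.5,0,0,0,0,0],[-1,-0.5,0,0,0,0,0]]'
python3 -m handwheel '[[-1,-0.4,0,0,0,0,0],[-1,0,0,0,0,0,0],[-1,0,0,0,0,0,0]]'
python3 - <<'E'
from h import *;from plant import *
s=snapshot("scene");cv2.imwrite('pics/g.png',cv2.resize(s['color'][60:260,220:480,::-1],None,fx=3,fy=3))
E
```

```text
clock: 9.25
tool_pos: [0.5153, 0.0577, 0.2097]
orientation: [180.0, -0.0, -90.6]
force: [0.9, -2.1, -0.2]
opening: 0.0176
gripper_force: 30.0
clock: 9.88
tool_pos: [0.516, 0.1201, 0.2096]
orientation: [180.0, -0.0, -90.6]
force: [0.0, -2.9, -0.9]
opening: 0.018
gripper_force: 30.0
clock: 10.5
tool_pos: [0.5167, 0.1826, 0.2097]
orientation: [-180.0, -0.0, -90.6]
force: [-0.7, -1.5, 0.1]
opening: 0.0177
gripper_force: 30.0
clock: 10.88
tool_pos: [0.5168, 0.1921, 0.2097]
orientation: [-180.0, 0.0, -90.6]
force: [0.1, 2.0, -0.7]
opening: 0.0176
gripper_force: 30.0
```

View pics/g.png

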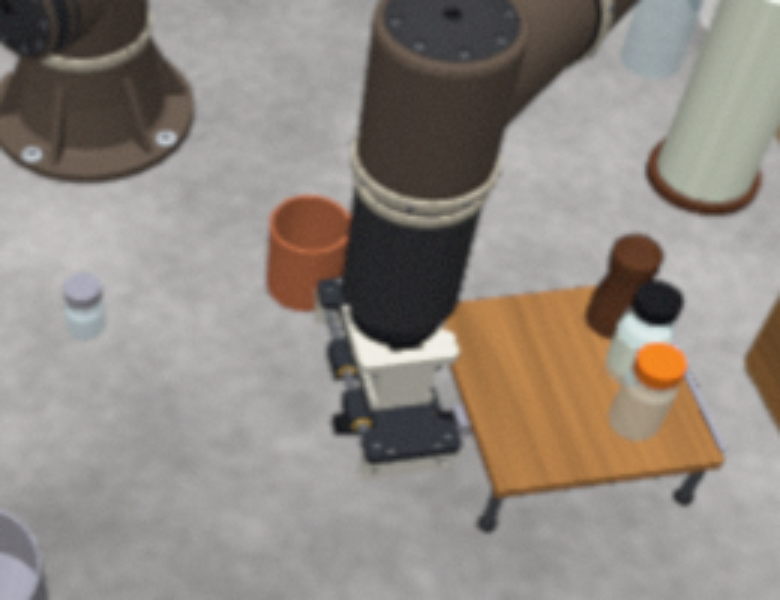

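The pan is under the board and no contact shows in the forces. A grey sliver by the front edge near (455,400) is the handle bracket. I release, lift and check.

```bash
python3 -m handwheel '[[0,0,0,0,0,0,0],[0,0,0,0,0,0,0],[0,0,0,0,0,0,0],[0,0,0,0,0,0,0],[0,0,0,0,0,0,0]]' 
python3 -m handwheel '[[0,0,0,-0.3,0,0,0],[0,0,0,-0.6,0,0,0],[0,0,0,-1,0,0,0],[0,0,0,-1,0,0,0],[0,0,0,-1,0,0,0]]' 
python3 -m handwheel '[[0,0,0,-1,0,0,0],[0,1,0,-1,0,0,0],[0,1,0,-1,0,0,0],[0,1,0,0,0,0,0],[0,1,0,0,0,0,0]]' 
python3 -m handwheel '[[0,1,0,0,0,0,0],[0,1,0,0,0,0,0],[0,1,0,0,0,0,0],[0,1,0,0,0,0,0],[0,1,0,0,0,0,0]]' 
python3 -m handwheel '[[0,1,0,0,0,0,0],[0,1,0,0,0,0,0],[0,1,0,0,0,0,0],[0,1,0,0,0,0,0],[0,0,0,0,0,0,0]]' 
python3 - <<'E'
from h import *;from plant import *
s=snapshot("scene");b=snapshot("top")
x=cv2.resize(s['color'][120:260,280:480],None,fx=2,fy=2,interpolation=2);y=cv2.resize(b['color'][150:290,90:290],None,fx=2,fy=2,interpolation=2)
cv2.imwrite('pics/i.png',np.hstack([x,y])[:,:,::-1])
for nm,s,(x0,y0,x1,y1) in(('scene',s,(315,180,374,212)),('top',b,(193,195,260,235))):
    g=s['color'].max(2);m=np.zeros(g.shape,bool);m[y0:y1,x0:x1]=g[y0:y1,x0:x1]<50
    for q,st in blobs(m,60):
        e=sorted(map(tuple,ends(q)),key=lambda k:k[0]);z=[.056,.045] if nm=='scene' else [.045,.060]
        P=onplane(s,e,z);d=P[1]-P[0];print(nm,st,P.round(4).tolist(),np.degrees(np.arctan2(d[1],d[0])))
E
```

```text
clock: 11.55
tool_pos: [0.5168, 0.1917, 0.2097]
orientation: [-180.0, -0.0, -90.6]
force: [-0.6, -0.2, -0.5]
opening: 0.0441
gripper_force: 0.0
clock: 12.18
tool_pos: [0.5168, 0.1917, 0.3093]
orientation: [-179.9, 0.0, -90.6]
force: [-0.6, -0.5, -0.2]
opening: 0.0438
gripper_force: 0.0
clock: 12.8
tool_pos: [0.5154, 0.0909, 0.3839]
orientation: [-179.9, 0.1, -90.6]
force: [0.7, 0.4, 0.3]
opening: 0.0441
gripper_force: 0.0
clock: 13.42
tool_pos: [0.514, -0.0341, 0.3835]
orientation: [-179.9, 0.0, -90.6]
force: [0.1, -0.6, 0.6]
opening: 0.0436
gripper_force: 0.0
clock: 14.05
tool_pos: [0.5129, -0.1344, 0.3832]
orientation: [-179.9, -0.0, -90.7]
force: [-0.0, -0.7, 0.4]
opening: 0.0438
gripper_force: 0.0
scene [331, 198, 40, 6, 217] [[0.5183, 0.1537, 0.056], [0.5256, 0.263, 0.045]] 86.17598390659676
top [193, 215, 10, 8, 61] [[0.5182, 0.2596, 0.045], [0.5171, 0.2309, 0.06]] -92.32453404103288
```

View pics/i.png

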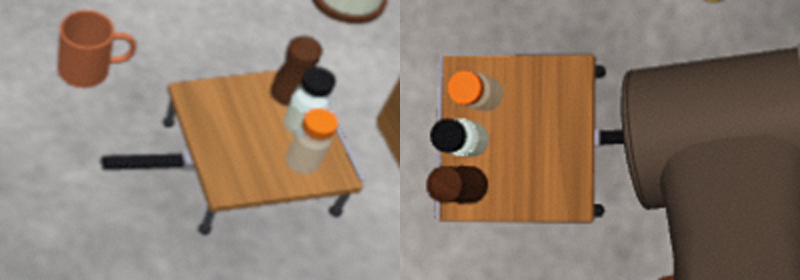

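The left half (scene) shows the pan under the board with only the handle out, (100,160)–(185,160). The right half (top) shows the handle leaving mid-front but mostly hidden by the arm. I move the arm clear to measure the angle better.

```bash
python3 -m handwheel '[[0,1,0,0,0,0,0],[0,1,0,0,0,0,0],[0,1,0,0,0,0,0],[0,1,0,0,0,0,0],[0,1,0,0,0,0,0]]' >/dev/null
python3 -m handwheel '[[0,1,0,0,0,0,0],[0,1,0,0,0,0,0],[0,0.5,0,0,0,0,0],[0,0,0,0,0,0,0],[0,0,0,0,0,0,0]]' 
python3 - <<'E'
from h import *;from plant import *
import pickle
b=snapshot("top");a=snapshot("scene");pickle.dump((a,b),open('ab2.pkl','wb'))
g=b['color'].max(2);m=np.zeros(g.shape,bool);m[195:240,191:262]=g[195:240,191:262]<50
for q,st in blobs(m,60):
    e=sorted(map(tuple,ends(q)),key=lambda k:k[0]);P=onplane(b,e,[.045,.06]);d=P[0]-P[1];print(st,P.round(4).tolist(),np.degrees(np.arctan2(d[1],d[0])))
for s,r in((b,(385,170,460,210)),(a,(120,225,180,260))):
    g=s['color'].max(2);m=np.zeros(g.shape,bool);x0,y0,x1,y1=r;m[y0:y1,x0:x1]=g[y0:y1,x0:x1]<50
    for q,st in blobs(m,60):print('sauce',st,np.round(ends(q),1).tolist())
# scene camera: same-plane lines for shelf front / side edges and handle
h=cv2.cvtColor(a['color'],cv2.COLOR_RGB2HSV);q=(h[...,0]<22)&(h[...,1]>100)&(h[...,2]>60)
F=np.array([[358+np.nonzero(q[r,358:420])[0].min()-.5,r] for r in range(170,218)])
L=cv2.fitLine(onplane(a,F,.076)[:,:2].astype(np.float32),cv2.DIST_HUBER,0,.01,.01).ravel();print('front',L)
E
```

```text
clock: 15.4
tool_pos: [0.5112, -0.3199, 0.3823]
orientation: [-180.0, 0.0, -90.6]
force: [-0.5, -0.4, 0.1]
opening: 0.0437
gripper_force: 0.0
[191, 215, 42, 7, 275] [[0.518, 0.2649, 0.045], [0.5177, 0.1547, 0.06]] 89.83754025024196
sauce [432, 175, 28, 35, 197] [[433.1, 181.5], [451.1, 214.0]]
sauce [135, 239, 38, 12, 229] [[134.6, 241.5], [172.9, 247.4]]
front [ 0.999973   -0.00735016  0.526619    0.2663603 ]
```

```bash
python3 -c "from plant import *; print(close_job())"
```

```text
the job is handed in; nothing more can be done
None
```

The job is handed in. The frying pan is under the shelf, its rim about 2 cm behind the front edge and its handle straight out to within about half a degree, and the saucepan has not moved.

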